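# Set the decorating wheel and swing in the brush rest

### The job

The clay figure on the decorating wheel is to be painted next. With a fingertip, gently push a spoke to turn the wheel until its pointer tip is over the middle of the round pad (not the bar-shaped pad); then push the wooden brush rest in over the wheel until it is fully home against its stop, with the pointer still over the round pad. Only push: do not touch or lift the figure, which must stay standing in the middle of the wheel, and leave the two glaze jars and the other figure beside the board where they are.

Things in the scene. Friction and masses are not known exactly. Their poses are not given: they have to be found in the camera images.
- board: fixed plywood base board, 280 (x) x 330 (y) x 8 mm thick, lying on the table. Its origin is the point of its underside below the wheel's axis; x from -140 to +140, y from -140 to +190 from there; its own -x faces roughly towards the robot (yaw differs by up to 0.4 rad)
- wheel_axis (a point): centre of the wheel's top face, on its vertical axis, 48 mm above the table. The wheel is an aluminium disc of radius 60 mm and 16 mm thick with four level arms 90 degrees apart, centre lines 40 mm above the table: three spokes (10 mm steel rod) ending in black balls of 16 mm diameter centred 105 mm from the axis, bare rod from 60 to 97 mm; and the pointer
- wheel (a joint): turning angle of the wheel, rad, counter-clockwise seen from above positive; 0 = pointer along the board's -x; free between -2.2 and 2.2. It is stiff (0.15 N m, about 2 N at a spoke) and stays where it is left
- pointer_tip (a point): tip of the pointer, 118 mm from the wheel's axis, 40 mm above the table. The pointer is a 10 mm rod with no ball but a conical arrow head, 22 mm wide, from 90 to 118 mm
- round_pad: fixed round dark steel pad on the board, 32 mm diameter, 10 mm high (its top 18 mm above the table); origin at the centre of its underside, 118 mm from the wheel's axis, so the pointer tip passes over it. It lies 50 degrees to one or the other side of the board's -x direction, as seen from the axis; the bar pad lies on the other side
- bar_pad: fixed bar-shaped dark steel pad on the board, 46 x 14 x 10 mm, origin at the centre of its underside, 118 mm from the wheel's axis: the wrong pad
- brush_rest (a joint): swing angle of the wooden brush rest, rad: 0 to 0.3 at the start (parked beside the wheel, on the board's +y side), grows counter-clockwise seen from above to 1.22, its stop (fully home), where the bar crosses over the wheel, passing 45 mm from the axis. At 0 it points 165 degrees counter-clockwise from the board's +x. Stiff hinge (0.12 N m), stays where it is left
- rest_pivot (a point): pivot of the brush rest at the bar's mid height, 82 mm above the table, on top of a post at x +50, y +150 mm of the board; the pivot's top stands 93 mm above the table. A 6 mm steel stop pin beside it, up to 93 mm, is where the bar comes to rest
- rest_tip (a point): free end of the brush rest's bar, on its centre line, 180 mm from the pivot, 82 mm above the table. The bar is 16 mm wide and 12 mm thick, between 76 and 88 mm above the table
- figure: loose clay figure pair on a round foot, 32 mm diameter, 38 mm high, standing at the middle of the wheel (its top 86 mm above the table); origin at the centre of its underside
- red_jar: loose red glaze jar, 42 mm diameter, 42 mm high, standing on the table beside the board's -y edge; origin at the centre of its underside; leave alone
- green_jar: loose green glaze jar, 42 mm diameter, 46 mm high, standing on the table beside the board's -y edge; origin at the centre of its underside; leave alone
- spare_figure: loose small clay figure, 24 mm diameter, 38 mm high, standing on the table beside the board's -y edge; origin at the centre of its underside; leave alone
Mind the look-alikes: they are no part of the job. What is shaped like the figure but blue or orange is not meant.

How it is judged (in metres and radians):
On the way, in this order (a step that is already met when the one before it is completed fails the run):
1. the pointer tip is over the middle of the round pad and the wheel at rest, the brush rest not yet home (horizontal distance between pointer_tip and round_pad below 0.011 m and velocity of joint wheel between -0.1 and 0.1 rad/s and value of joint brush_rest below 0.8 rad), for 0.2 s.
2. the brush rest is home against its stop (value of joint brush_rest above 1.14 rad), for 0.2 s.
At the end, for the whole second after the job is handed in: The pointer tip is within 11 mm, seen from above, of the centre of the round pad, the brush rest reads more than 1.14 rad (stop at 1.22), the figure stands upright within 15 mm of the wheel's axis, and the wheel is at rest (horizontal distance between pointer_tip and round_pad below 0.011 m and value of joint brush_rest above 1.14 rad and horizontal distance between figure and wheel_axis below 0.015 m and angle between figure's own z axis and vertical below 0.2 rad and velocity of joint wheel between -0.05 and 0.05 rad/s); the robot touches nothing.
It fails at once if the figure is touched by the fingers (contact force between the fingers and figure above 0.3 N).
It fails at once if the figure is lifted or tipped (z of figure in the frame of wheel_axis above 0.01 m or angle between figure's own z axis and vertical above 0.35 rad).
It fails at once if the wheel, the brush rest or the board is gripped or rammed with more than 40 N (contact force between the fingers and board above 40 N).
It fails at once if a jar or the spare figure is moved (distance of any of red_jar, green_jar, spare_figure from where it was at the start of the episode above 0.015 m).
It also fails if it takes over 53 s, if anything falls off the work surface, if the arm or the gripper's body presses on something with over 40 N, if the wrist force passes 120 N, or if a joint passes its speed limit or range.

### The arm

A 6-joint arm with a two-finger parallel gripper is mounted at the origin on a cart in front of the work surface, level with it; the furniture and walls round the work are solid. World frame = base frame: x ahead of the robot, y to its left, z up, the work surface at z = 0. Lengths are in m, angles in degrees, forces in N, time in s.
With the tool pointing down it reaches from about 0.375 to 0.9 m from the base axis. Payload 3.1 kg.
Tool frame: the origin (TCP) lies on the centre line of the jaws, within the pads' length; the fingertips stand 22 mm ahead of it and the grasp point (between the pads) lies 3 mm ahead of it; z points along the fingers, y is the line along which they close (so a half turn about z gives the same grasp; the last joint's range is limited). The gripper opens to 87 mm and grips with 3 to 60 N. Pads are 19 mm wide; open, the fingers measure 117 mm over their backs; the gripper's body (75 mm by 190 mm) begins 51 mm behind the grasp point.
Start: joints at [-79.612, 30.224, 82.088, -0, 67.689, -10.227], TCP at [0.22, -0.585, 0.245] pointing down, gripper open.
Joint ranges: [-176.69, 176.69], [-43.24, 126.21], [12.49, 139.97], [-82, 262], [0, 151.66], [-163.58, 163.58]. Speed limits (degrees/s): [159.86, 159.86, 180, 180, 180, 180].

### API

Orientations are given as a 3x3 rotation matrix whose columns are the frame's x, y, z axes.
In Python, from rig import * gives the robot as it stands.
- The arm moves only by the shell command python3 -m jog 'ROWS'. ROWS is text: rows parted by semicolons, each of 7 numbers parted by spaces: the shift along the tool's x, y, z in mm, then the turn, a rotation vector about the tool's x, y, z in rad, then the finger opening in mm, from 0 to 87. In form: tx ty tz ax ay az fingers; .... A call has 1 to 12 rows; each row shifts and turns the commanded pose from where the row before left it, along the tool's axes as they then stand; what a row does not reach is not made up. A row lasts 1/8 s, in which the tool goes at most 62.5 mm and 10.7 degrees, less where a joint would pass 70% of its speed; a pose out of reach is approached as far as the arm can. A call with a gripper value outside its range is refused whole. The fingers move at their own pace and stop on an object; the grip force is fixed at half the most. Time passes only in rows, so rows that do not move let the fingers close. It gives the time, the measured TCP pose, the force, the opening and the grip force at its end, in the units of the state.
- read_state(): the state, without advancing time (a new reading comes with each control period).
- capture(name): name is "scene" or "top" or "wrist"; returns a dict with "color" (480x640x3 uint8, red, green, blue), "camera_matrix" (3x3 intrinsics, pixels), "R" (3x3) and "t" (3): a world point X has camera coordinates R X + t. Camera axes: x right, y down, z forward; pixel columns grow to the right and rows downward; lengths in m; the calibration is good to about 2 mm. A picture is of the moment at which its call begins. There is no depth.
- hand_in(): hands the job in; it is judged then, once.
Trained networks look in the newest picture that a camera, given by its name, has taken for a name from the list of things; names that differ only in an ending like _2 or _b are one class to them, and where a whole thing is asked for, a point or a joint stands for the part that bears it (a point fixed in the world has none). Each returns a list of dicts, best first, with "conf" (0 to 1); they miss things now and then, are a little off and sometimes report something else, mostly with a low value. They report only what shows in the picture. A call takes as long as a camera call. They do not tell look-alikes from the thing itself.
- find_in(camera, target): "at" ([x, y, z] in m, in world coordinates, good to about 4 mm: the middle of the surface that is visible of it).
- trace(camera, target): "pixels" (480x640 bool, what is visible of it).
- place_of(camera, target): "at" ([x, y, z] in m, in world coordinates, good to about 4 mm: a listed point, or the origin of a listed thing).
The state is a dict: "time_s": time; "joint_positions": joint angles; "qvel": joint speeds; "tau": joint torques, N m; "position": TCP position; "tcp_rot": TCP orientation; "force": force on the tool from outside, world axes, zero at the start; "moment": the same for the moment, N m; "opening": opening from 0.0 (shut) to 1.0 (fully open); "grasp_force": force on a finger pad.
Only numpy, scipy, OpenCV 4.12 (cv2) and the standard library are available. Lean on these libraries where they do the work, as an engineer would, in place of code of your own. Each camera call takes 0.05 s, during which the arm holds its last target. There are 200 camera calls.

## Working session

There is one attempt and no reset: what is moved stays moved. The work goes in short steps, Python scripts to look and compute and a shell command to move; the robot and the scene stay as the last step left them, time stands still between calls to the robot, and variables do not carry over. Pictures are saved under pics/ and viewed, at most 10 in all, crops included, and the job is handed in when it is done.

```bash
mkdir -p pics; cat > h.py <<'E'
from rig import *
import numpy as np, cv2
def shot(n,f):
    c=capture(n); cv2.imwrite('pics/'+f,c["color"][:,:,::-1]); return c
E
python3 - <<'E'
from h import *
s=read_state();print(s['time_s'],s['position'],np.round(s['tcp_rot'],3).tolist())
for n in("top","scene"):
    c=shot(n,n+'1.png')
    for t in["board","wheel_axis","pointer_tip","round_pad","bar_pad","rest_pivot","rest_tip","figure","red_jar","green_jar","spare_figure"]:
        print(n,t,[(np.round(d['at'],3).tolist(),round(d['conf'],2)) for d in place_of(n,t)[:3]])
print(read_state()['time_s'])
E
```

```text
0.0 [ 0.21993774 -0.5842791   0.24356367] [[0.936, 0.352, -0.0], [0.352, -0.936, 0.002], [0.0, -0.002, -1.0]]
top board [([0.589, 0.017, 0.001], 0.84)]
top wheel_axis [([0.589, 0.012, 0.049], 0.87)]
top pointer_tip [([0.473, 0.035, 0.039], 0.82), ([0.592, 0.013, 0.049], 0.73)]
top round_pad [([0.546, 0.123, 0.005], 0.46)]
top bar_pad [([0.485, -0.043, 0.009], 0.52)]
top rest_pivot [([0.685, 0.14, 0.08], 0.7)]
top rest_tip [([0.514, 0.208, 0.084], 0.75)]
top figure [([0.616, 0.29, -0.002], 0.71), ([0.36, -0.039, 0.0], 0.7), ([0.712, -0.22, 0.003], 0.63)]
top red_jar [([0.456, -0.137, 0.001], 0.68)]
top green_jar [([0.549, -0.177, -0.002], 0.82)]
top spare_figure [([0.612, -0.208, -0.003], 0.66)]
scene board [([0.585, 0.015, 0.002], 0.61)]
scene wheel_axis [([0.589, 0.018, 0.05], 0.89)]
scene pointer_tip [([0.469, 0.036, 0.04], 0.98)]
scene round_pad [([0.546, 0.126, 0.01], 0.59)]
scene bar_pad [([0.49, -0.043, 0.01], 0.62)]
scene rest_pivot [([0.684, 0.145, 0.078], 0.74)]
scene rest_tip [([0.515, 0.206, 0.081], 0.8)]
scene figure [([0.62, 0.296, 0.001], 0.73), ([0.589, 0.015, 0.043], 0.67), ([0.712, -0.226, -0.003], 0.65)]
scene red_jar [([0.458, -0.136, -0.002], 0.71)]
scene green_jar [([0.542, -0.176, -0.001], 0.77), ([0.461, -0.135, -0.003], 0.46)]
scene spare_figure [([0.613, -0.212, -0.002], 0.54)]
1.2
```

View pics/top1.png

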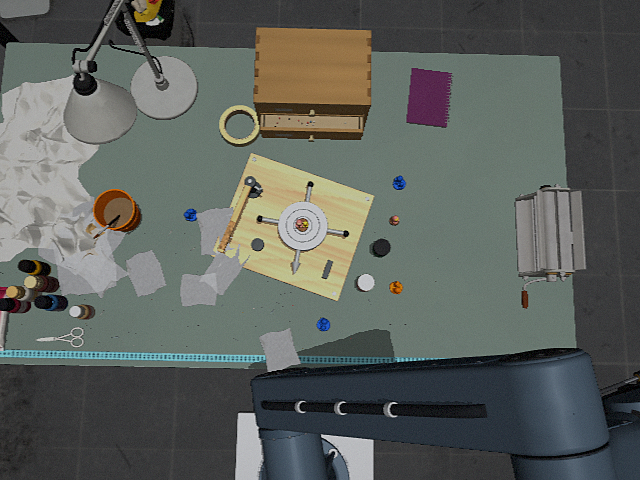

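View pics/scene1.png

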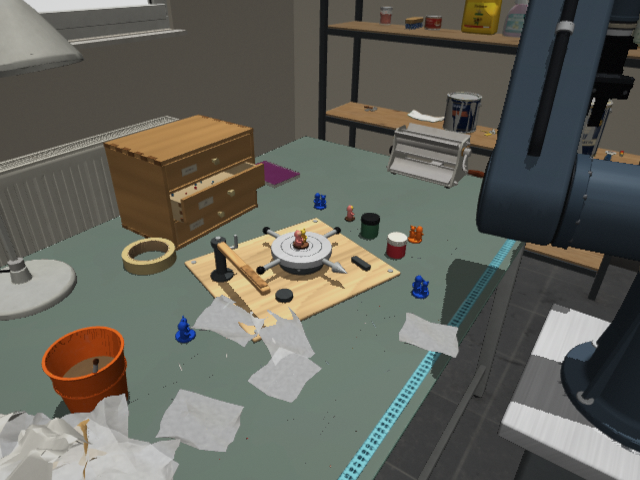

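```bash
python3 - <<'E'
import numpy as np
A=np.array([.589,.015]);
for n,p in dict(pt=(.471,.0355),rp=(.546,.1245),bp=(.4875,-.043),piv=(.6845,.1425),tip=(.5145,.207)).items():
    d=np.array(p)-A;print(n,np.hypot(*d),np.degrees(np.arctan2(d[1],d[0])))
d=np.array([.5145-.6845,.207-.1425]);print(np.hypot(*d),np.degrees(np.arctan2(d[1],d[0])), np.degrees(np.arctan2(150,50)))
E
```

```text
pt 0.11976748306614779 170.14443908318572
rp 0.1176403417200069 111.43964141623617
bp 0.11690273735032895 -150.25511870305778
piv 0.15930003138731644 53.16606956820932
tip 0.20594720197176752 111.2072905967763
0.181824778289429 159.2226654545476 71.56505117707799
```

Top view: wheel at (303,225), pointer tip at (297,270), round pad at (258,244) and bar pad at (328,268). Scene view: the figure is on the wheel at (300,240), and the bar is parked on the pivot side. The network's points fit the given sizes. Board yaw is about -18.4°, the round pad lies at 111.5° and the pointer at 170°, so I need to turn the wheel clockwise by about 58.6°. I'll push the -y spoke (260°).

```bash
cat >> h.py <<'E'
A=np.array([.589,.015])
def go(target,ang):
    s=read_state();R=np.array(s['tcp_rot']);p=np.array(s['position'])
    cur=np.degrees(np.arctan2(R[1,0],R[0,0]))
    print('t',s['time_s'],'pos',np.round(p,4),'ang',round(cur,2),'F',np.round(s['force'],1))
    print('shift mm (tool)',np.round(R.T@(np.array(target)-p)*1000,1),'turn az',round(-np.radians((ang-cur+180)%360-180),3))
E
python3 -m jog '0 0 0 0 0 -0.173 0;0 0 0 0 0 -0.173 0;0 0 0 0 0 -0.173 0;0 0 0 0 0 -0.173 0;0 0 0 0 0 -0.173 0;0 0 0 0 0 -0.173 0;0 0 0 0 0 0 0'
python3 - <<'E'
from h import *
a=np.radians(260.1);u=np.array([np.cos(a),np.sin(a)]);c=np.array([-u[1],u[0]])
p=A+.079*u+.036*c;print(p);go([*p,.245],80.1)
E
```

```text
time_s: 2.08
position: [0.2201, -0.585, 0.2445]
tcp_rot: [[0.174, 0.985, 0.0], [0.985, -0.174, 0.0], [0.0, 0.0, -1.0]]
force: [-0.1, -0.6, -0.4]
opening: 0.285
grasp_force: 0.0
[ 0.61088154 -0.06901308]
t 2.075 pos [ 0.2201 -0.585   0.2445] ang 79.97 F [-0.1 -0.6 -0.4]
shift mm (tool) [ 5.761e+02  2.950e+02 -4.000e-01] turn az -0.002
```

```bash
python3 -m jog '48 24.6 0 0 0 0 0;48 24.6 0 0 0 0 0;48 24.6 0 0 0 0 0;48 24.6 0 0 0 0 0;48 24.6 0 0 0 0 0;48 24.6 0 0 0 0 0;48 24.6 0 0 0 0 0;48 24.6 0 0 0 0 0;48 24.6 0 0 0 0 0;48 24.6 0 0 0 0 0;48 24.6 0 0 0 0 0;48 24.6 0 0 0 0 0'
python3 -m jog '0 0 0 0 0 0 0;0 0 0 0 0 0 0;0 0 0 0 0 0 0'
python3 - <<'E'
from h import *
c=shot('wrist','w1.png');K,R,t=[np.array(c[k]) for k in('camera_matrix','R','t')]
for n in["wheel_axis","pointer_tip","round_pad","bar_pad","red_jar","green_jar","spare_figure"]:
    print(n,[(np.round(d['at'],3).tolist(),round(d['conf'],2)) for d in place_of('wrist',n)[:3]])
go([.6109,-.069,.058],80.1)
E
```

```text
time_s: 3.58
position: [0.6111, -0.0669, 0.2447]
tcp_rot: [[0.175, 0.985, 0.001], [0.985, -0.175, -0.0], [-0.0, 0.001, -1.0]]
force: [0.1, -1.5, 0.5]
opening: 0.005
grasp_force: 0.0
time_s: 3.95
position: [0.6093, -0.0695, 0.2445]
tcp_rot: [[0.175, 0.985, -0.001], [0.985, -0.175, -0.0], [-0.0, -0.001, -1.0]]
force: [-0.7, -0.2, 0.2]
opening: 0.001
grasp_force: 0.0
wheel_axis []
pointer_tip [([0.47, 0.032, 0.039], 0.67), ([0.491, -0.043, 0.008], 0.19)]
round_pad []
bar_pad [([0.486, -0.046, 0.01], 0.89)]
red_jar [([0.452, -0.139, -0.002], 0.81)]
green_jar []
spare_figure []
t 4.35 pos [ 0.6099 -0.0687  0.2446] ang 80.05 F [ 0.9  0.  -0.5]
shift mm (tool) [-1.000e-01  1.000e+00  1.866e+02] turn az -0.001
```

View pics/w1.png

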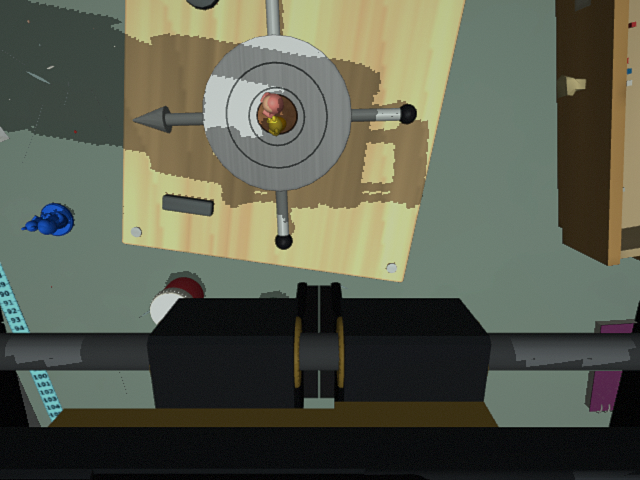

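Wrist view: the spoke to push has its ball at (284,241). The fingers at (320,290) are to its right (CCW side), and the bar pad is at (188,205). I'll check the geometry from the pixels, then descend.

```bash
cat >> h.py <<'E'
def ray(c,px,z):
    K,R,t=[np.array(c[k]) for k in('camera_matrix','R','t')]
    d=R.T@np.linalg.solve(K,[*px,1]);o=-R.T@t;return (o+d*(z-o[2])/d[2])[:2]
E
python3 - <<'E'
from h import *
c=capture('wrist')
a=ray(c,(277,113),.048)
for n,px,z in(('axis',(277,113),.048),('ball',(284,241),.04),('tip',(134,120),.04)):
    p=ray(c,px,z);d=p-a;print(n,p,np.hypot(*d),np.degrees(np.arctan2(d[1],d[0]))%360)
E
python3 -m jog '0 0 32 0 0 0 0;0 0 32 0 0 0 0;0 0 32 0 0 0 0;0 0 32 0 0 0 0;0 0 32 0 0 0 0;0 0 27 0 0 0 0;0 0 0 0 0 0 0;0 0 0 0 0 0 0'
```

```text
axis [0.59108685 0.01869368] 0.0 0.0
ball [ 0.57461138 -0.08813848] 0.10809510565275669 261.2330126449165
tip [0.47448776 0.03384698] 0.11757963068844508 172.59529959803217
time_s: 5.4
position: [0.6108, -0.0685, 0.0583]
tcp_rot: [[0.172, 0.985, 0.001], [0.985, -0.172, -0.0], [-0.0, 0.001, -1.0]]
force: [0.1, -0.2, 0.4]
opening: 0.007
grasp_force: 0.0
```

```bash
python3 -m jog '0 -5 1 0 0 0 0;0 -5 0 0 0 0 0;0 -4 0 0 0 0 0;0 -2 0 0 0 0 0;-0.9 -4 0 0 0 0.05 0;-0.9 -4 0 0 0 0.05 0;-0.9 -4 0 0 0 0.05 0;-0.9 -4 0 0 0 0.05 0;-0.9 -4 0 0 0 0.05 0;-0.9 -4 0 0 0 0.05 0'
python3 - <<'E'
from h import *
go([.589,.015,.057],80.1)
print([(np.round(d['at'],3).tolist(),round(d['conf'],2)) for n in("scene","top") if capture(n) for d in place_of(n,"pointer_tip")[:2]])
E
```

```text
time_s: 6.65
position: [0.5713, -0.064, 0.0569]
tcp_rot: [[0.457, 0.889, 0.004], [0.889, -0.457, -0.001], [0.001, 0.004, -1.0]]
force: [1.9, 0.6, -0.2]
opening: 0.002
grasp_force: 0.9
t 6.65 pos [ 0.5713 -0.064   0.0569] ang 62.78 F [ 1.9  0.6 -0.2]
shift mm (tool) [ 78.3 -20.3  -0.1] turn az -0.302
[([0.48, 0.063, 0.043], 0.58), ([0.685, 0.139, 0.083], 0.69)]
```

```bash
python3 -m jog '-0.9 -4 0 0 0 0.05 0;-0.9 -4 0 0 0 0.05 0;-0.9 -4 0 0 0 0.05 0;-0.9 -4 0 0 0 0.05 0;-0.9 -4 0 0 0 0.05 0;-0.9 -4 0 0 0 0.05 0;-0.9 -4 0 0 0 0.05 0;-0.9 -4 0 0 0 0.05 0;-0.9 -4 0 0 0 0.05 0;-0.9 -4 0 0 0 0.05 0;-0.9 -4 0 0 0 0.05 0;0 0 0 0 0 0 0'
python3 - <<'E'
from h import *
go([.589,.015,.057],21.5)
for n in("scene","top","wrist"):
    c=shot(n,n+'2.png')
    for k in("pointer_tip","wheel_axis","round_pad"): print(n,k,[(np.round(d['at'],3).tolist(),round(d['conf'],2)) for d in place_of(n,k)[:2]])
E
```

```text
time_s: 8.35
position: [0.5312, -0.0425, 0.0567]
tcp_rot: [[0.853, 0.522, 0.001], [0.522, -0.853, -0.0], [0.001, 0.001, -1.0]]
force: [1.3, -0.8, -0.3]
opening: 0.005
grasp_force: 0.5
t 8.35 pos [ 0.5312 -0.0425  0.0567] ang 31.47 F [ 1.3 -0.8 -0.3]
shift mm (tool) [ 79.3 -18.9  -0.3] turn az 0.174
scene pointer_tip [([0.519, 0.111, 0.04], 0.86)]
scene wheel_axis [([0.589, 0.021, 0.05], 0.71), ([0.461, -0.139, -0.003], 0.66)]
scene round_pad [([0.686, 0.144, 0.082], 0.37)]
top pointer_tip []
top wheel_axis [([0.588, 0.016, 0.047], 0.98), ([0.588, 0.017, 0.001], 0.74)]
top round_pad []
wrist pointer_tip [([0.544, -0.175, -0.001], 0.33)]
wrist wheel_axis []
wrist round_pad [([0.547, 0.131, 0.008], 0.83)]
```

View pics/wrist2.png

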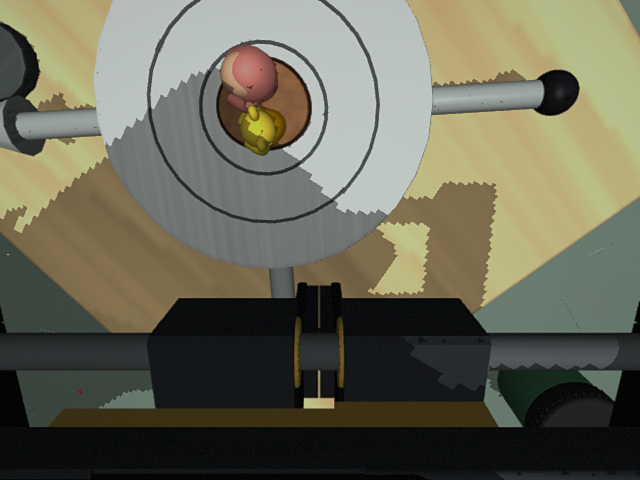

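The wrist view shows the arrow head at (20,120) just short of the round pad at (10,60), and the opposite ball at (555,92). About 10° remain, so I'll go 8° and measure.

```bash
python3 -m jog '-0.7 -3.2 0 0 0 0.04 0;-0.7 -3.2 0 0 0 0.04 0;-0.7 -3.2 0 0 0 0.04 0;-0.7 -3.2 0 0 0 0.04 0;0 0 0 0 0 0 0;0 0 0 0 0 0 0'
python3 - <<'E'
from h import *
go([.589,.015,.057],21.5)
for n in("scene","top"):
    c=shot(n,n+'3.png')
    for k in("pointer_tip","wheel_axis","round_pad","rest_pivot","rest_tip","brush_rest"): print(n,k,[(np.round(d['at'],3).tolist(),round(d['conf'],2)) for d in place_of(n,k)[:2]] if k!='brush_rest' else '')
a=cv2.imread('pics/scene3.png')[200:330,180:400];cv2.imwrite('pics/s3c.png',cv2.resize(a,None,fx=3.5,fy=3.5,interpolation=cv2.INTER_CUBIC))
E
```

```text
time_s: 9.7
position: [0.5218, -0.0322, 0.0564]
tcp_rot: [[0.926, 0.379, -0.001], [0.379, -0.926, 0.0], [-0.001, -0.001, -1.0]]
force: [0.1, -0.9, 0.9]
opening: 0.007
grasp_force: 0.3
t 9.7 pos [ 0.5218 -0.0322  0.0564] ang 22.25 F [ 0.1 -0.9  0.9]
shift mm (tool) [ 80.1 -18.2  -0.7] turn az 0.013
scene pointer_tip [([0.539, 0.127, 0.043], 0.8)]
scene wheel_axis [([0.59, 0.02, 0.049], 0.67)]
scene round_pad [([0.546, 0.124, 0.011], 0.71)]
scene rest_pivot [([0.682, 0.146, 0.079], 0.66), ([0.457, -0.138, -0.006], 0.42)]
scene rest_tip [([0.514, 0.203, 0.084], 0.76)]
scene brush_rest 
top pointer_tip []
top wheel_axis [([0.587, 0.016, 0.048], 0.56)]
top round_pad []
top rest_pivot [([0.687, 0.143, 0.083], 0.63), ([0.617, -0.208, -0.002], 0.34)]
top rest_tip []
top brush_rest
```

View pics/s3c.png

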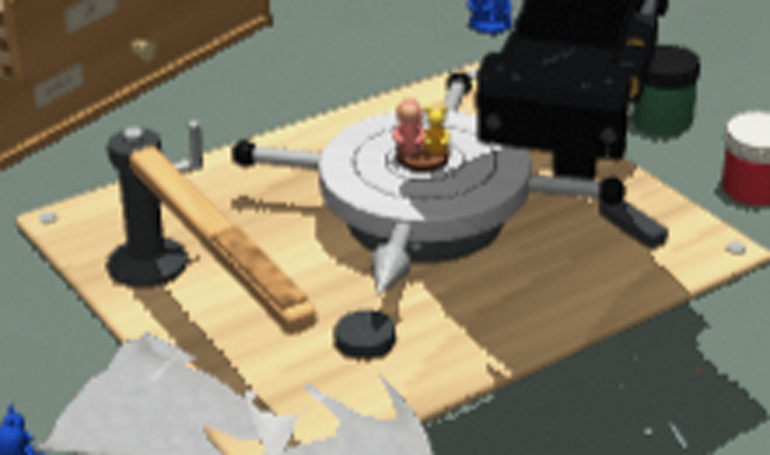

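In the crop the pointer tip is at (382,292), nearly over the pad top centre at (365,330). I'll triangulate both points at their known heights.

```bash
python3 - <<'E'
from h import *
c=capture('scene')
f=lambda x,y:(180+x/3.5-.36,200+y/3.5-.36)
t=ray(c,f(382,292),.040);p=ray(c,f(365,328),.018);a=ray(c,f(425,160),.050)
print('tip',t,'pad',p)
for A_ in(A,np.array([.589,.018])):
  for q in(t,p): d=q-A_;print(np.hypot(*d),np.degrees(np.arctan2(d[1],d[0])))
for k in("pointer_tip","round_pad"):
    print(k,place_of('scene',k)[0]['at'])
E
```

```text
tip [0.53924317 0.12078957] pad [0.54612228 0.12669346]
0.1169066911819098 115.18937380687667
0.11964082452192543 111.00116859113123
0.11419911139491933 115.82999829853837
0.11684505187378313 111.52838865156164
pointer_tip [0.5152, 0.2056, 0.0809]
round_pad [0.5464, 0.1258, 0.0079]
```

```bash
python3 -m jog '-0.4 -2.2 0 0 0 0.028 0;-0.4 -2.2 0 0 0 0.028 0;0 0 0 0 0 0 0;0 0 0 0 0 0 0;0 0 0 0 0 0 0'
python3 - <<'E'
from h import *
go([.589,.015,.057],21.5)
c=shot('scene','scene4.png')
for k in("pointer_tip","round_pad"): print(k,[(np.round(d['at'],3).tolist(),round(d['conf'],2)) for d in place_of('scene',k)[:2]])
a=cv2.imread('pics/scene4.png')[250:310,250:340];cv2.imwrite('pics/s4c.png',cv2.resize(a,None,fx=8,fy=8,interpolation=cv2.INTER_CUBIC))
E
```

```text
time_s: 11.08
position: [0.5199, -0.0284, 0.0565]
tcp_rot: [[0.945, 0.326, -0.0], [0.326, -0.945, 0.0], [-0.0, -0.0, -1.0]]
force: [1.1, -0.8, 0.7]
opening: 0.005
grasp_force: 0.3
t 11.075 pos [ 0.5199 -0.0284  0.0565] ang 19.01 F [ 1.1 -0.8  0.7]
shift mm (tool) [ 79.5 -18.6  -0.5] turn az -0.043
pointer_tip [([0.544, 0.126, 0.039], 0.92)]
round_pad [([0.546, 0.126, 0.009], 0.65)]
```

View pics/s4c.png

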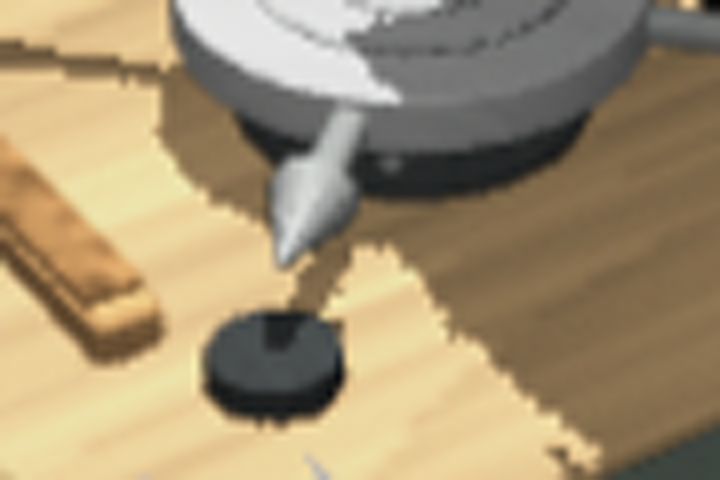

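The tip is at crop (283,268), directly over the pad top centre at (275,350), within a few mm. I'll back off, rise, and turn for the brush rest.

```bash
python3 -m jog '0 6 0 0 0 0 0;0 12 0 0 0 0 0;0 0 -40 0 0 0 0;0 0 -40 0 0 0 0;0 0 -30 0 0 0 0;0 0 0 0 0 0.1685 0;0 0 0 0 0 0.1685 0;0 0 0 0 0 0.1685 0;0 0 0 0 0 0.1685 0;0 0 0 0 0 0 0'
python3 - <<'E'
from h import *
for n in("scene","top"):
    capture(n)
    for k in("pointer_tip","round_pad","rest_pivot","rest_tip"): print(n,k,[(np.round(d['at'],3).tolist(),round(d['conf'],2)) for d in place_of(n,k)[:2]])
P=np.array([.6845,.144]);a=np.radians(160.4);u=np.array([np.cos(a),np.sin(a)])
p=P+.15*u+.038*np.array([u[1],-u[0]]);print(p);go([*p,.167],-19.6)
E
```

```text
time_s: 12.48
position: [0.5261, -0.0462, 0.1666]
tcp_rot: [[0.942, -0.334, 0.0], [-0.334, -0.942, -0.0], [0.0, -0.0, -1.0]]
force: [0.3, 0.3, -0.2]
opening: 0.001
grasp_force: 0.0
scene pointer_tip [([0.542, 0.127, 0.037], 0.85)]
scene round_pad [([0.546, 0.126, 0.008], 0.52)]
scene rest_pivot [([0.686, 0.143, 0.08], 0.61)]
scene rest_tip [([0.517, 0.206, 0.083], 0.67), ([0.546, 0.123, 0.009], 0.41)]
top pointer_tip [([0.545, 0.128, 0.036], 0.94)]
top round_pad [([0.543, -0.177, 0.0], 0.54), ([0.544, 0.123, 0.006], 0.41)]
top rest_pivot [([0.689, 0.141, 0.082], 0.82)]
top rest_tip [([0.513, 0.207, 0.082], 0.78)]
[0.55593854 0.23011592]
t 12.975 pos [ 0.5258 -0.0455  0.1665] ang -19.58 F [0.6 0.2 0.6]
shift mm (tool) [ -64.  -269.8   -0.5] turn az 0.0
```

```bash
python3 -m jog '-10.7 -45 0 0 0 0 0;-10.7 -45 0 0 0 0 0;-10.7 -45 0 0 0 0 0;-10.7 -45 0 0 0 0 0;-10.7 -45 0 0 0 0 0;-10.7 -45 0 0 0 0 0;0 0 0 0 0 0 0;0 0 27 0 0 0 0;0 0 27 0 0 0 0;0 0 27 0 0 0 0;0 0 0 0 0 0 0;0 0 0 0 0 0 0'
python3 - <<'E'
from h import *
go([.6855,.143,.086],-19.6)
E
```

```text
time_s: 14.48
position: [0.5565, 0.2299, 0.0863]
tcp_rot: [[0.942, -0.336, 0.001], [-0.336, -0.942, 0.0], [0.001, -0.0, -1.0]]
force: [0.4, -0.8, 0.2]
opening: 0.001
grasp_force: 0.0
t 14.475 pos [0.5565 0.2299 0.0863] ang -19.64 F [ 0.4 -0.8  0.2]
shift mm (tool) [150.7  38.5   0.4] turn az -0.001
```

Now approach by about 15 mm, then sweep about the pivot.

```bash
python3 -m jog '0 5 0 0 0 0 0;0 5 0 0 0 0 0;0 5 0 0 0 0 0;-0.8 6 0 0 0 -0.04 0;-0.8 6 0 0 0 -0.04 0;-0.8 6 0 0 0 -0.04 0;-0.8 6 0 0 0 -0.04 0;-0.8 6 0 0 0 -0.04 0;-0.8 6 0 0 0 -0.04 0;-0.8 6 0 0 0 -0.04 0;-0.8 6 0 0 0 -0.04 0;-0.8 6 0 0 0 -0.04 0'
python3 -m jog '-0.8 6 0 0 0 -0.04 0;-0.8 6 0 0 0 -0.04 0;-0.8 6 0 0 0 -0.04 0;-0.8 6 0 0 0 -0.04 0;-0.8 6 0 0 0 -0.04 0;-0.8 6 0 0 0 -0.04 0;-0.8 6 0 0 0 -0.04 0;0 0 0 0 0 0 0'
python3 - <<'E'
from h import *
go([.6855,.143,.086],36.5)
c=shot('scene','scene5.png')
for k in("pointer_tip","rest_pivot","rest_tip"): print(k,[(np.round(d['at'],3).tolist(),round(d['conf'],2)) for d in place_of('scene',k)[:2]])
a=cv2.imread('pics/scene5.png')[190:340,180:400];cv2.imwrite('pics/s5c.png',cv2.resize(a,None,fx=3.5,fy=3.5,interpolation=cv2.INTER_CUBIC))
E
```

```text
time_s: 15.98
position: [0.534, 0.1645, 0.0859]
tcp_rot: [[1.0, 0.019, 0.0], [0.019, -1.0, 0.0], [0.0, -0.0, -1.0]]
force: [-0.5, 0.5, 0.6]
opening: 0.004
grasp_force: 0.4
time_s: 16.98
position: [0.5343, 0.122, 0.0857]
tcp_rot: [[0.956, 0.292, 0.0], [0.292, -0.956, -0.0], [0.0, 0.0, -1.0]]
force: [0.0, -0.7, -1.2]
opening: 0.005
grasp_force: 0.0
t 16.975 pos [0.5343 0.122  0.0857] ang 16.99 F [ 0.  -0.7 -1.2]
shift mm (tool) [150.7  24.1  -0.2] turn az -0.34
pointer_tip [([0.542, -0.176, -0.002], 0.51)]
rest_pivot [([0.685, 0.145, 0.081], 0.83), ([0.613, -0.21, 0.003], 0.74)]
rest_tip [([0.511, 0.1, 0.082], 0.96)]
```

View pics/s5c.png

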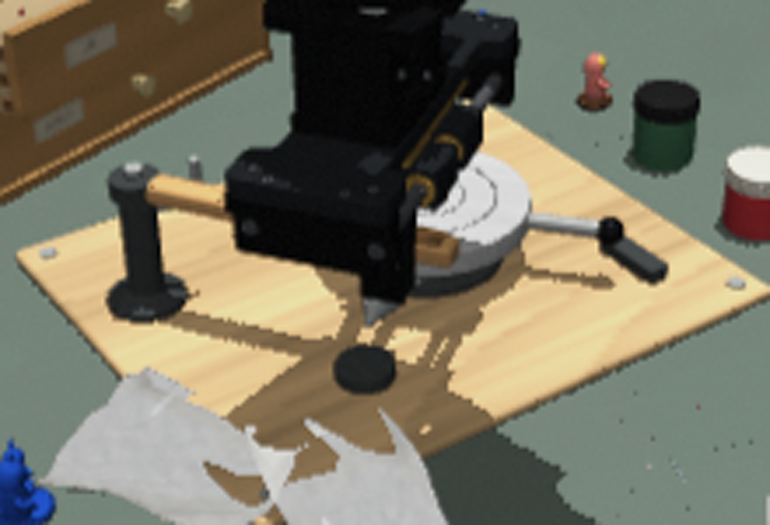

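The bar is mid-swing, with its tip at crop (450,248). The pointer is still over the pad. Continuing.

```bash
python3 -m jog '-0.8 6 0 0 0 -0.04 0;-0.8 6 0 0 0 -0.04 0;-0.8 6 0 0 0 -0.04 0;-0.8 6 0 0 0 -0.04 0;-0.8 6 0 0 0 -0.04 0;-0.8 6 0 0 0 -0.04 0;-0.4 3 0 0 0 -0.02 0;-0.4 3 0 0 0 -0.02 0;0 0 0 0 0 0 0'
python3 - <<'E'
from h import *
go([.6855,.143,.086],36.5)
c=capture('scene')
for k in("pointer_tip","rest_pivot","rest_tip"): print(k,[(np.round(d['at'],3).tolist(),round(d['conf'],2)) for d in place_of('scene',k)[:2]])
E
```

```text
time_s: 18.3
position: [0.5464, 0.0819, 0.0855]
tcp_rot: [[0.838, 0.546, 0.0], [0.546, -0.838, -0.0], [0.0, 0.0, -1.0]]
force: [-0.3, 0.6, -0.3]
opening: 0.005
grasp_force: 0.1
t 18.3 pos [0.5464 0.0819 0.0855] ang 33.1 F [-0.3  0.6 -0.3]
shift mm (tool) [149.9  24.8  -0.4] turn az -0.059
pointer_tip [([0.544, 0.129, 0.04], 0.92), ([0.587, 0.018, -0.001], 0.18)]
rest_pivot [([0.684, 0.142, 0.079], 0.75)]
rest_tip [([0.686, 0.143, 0.08], 0.6)]
```

```bash
python3 -m jog '-0.3 2.4 0 0 0 -0.016 0;-0.3 2.4 0 0 0 -0.016 0;-0.3 2.4 0 0 0 -0.016 0;0 0 0 0 0 0 0;0 0 0 0 0 0 0'
python3 -m jog '0 1.5 0 0 0 -0.01 0;0 0 0 0 0 0 0;0 0 0 0 0 0 0'
python3 -m jog '0 1.5 0 0 0 -0.01 0;0 0 0 0 0 0 0;0 0 0 0 0 0 0'
python3 - <<'E'
from h import *
go([.6855,.143,.086],36.5)
E
```

```text
time_s: 19.12
position: [0.5498, 0.0753, 0.0856]
tcp_rot: [[0.811, 0.586, 0.0], [0.586, -0.811, -0.0], [0.0, 0.0, -1.0]]
force: [-0.1, 0.7, 0.1]
opening: 0.005
grasp_force: 0.0
time_s: 19.5
position: [0.5504, 0.0743, 0.0855]
tcp_rot: [[0.805, 0.594, -0.0], [0.594, -0.805, -0.0], [-0.0, -0.0, -1.0]]
force: [-1.2, -0.5, -0.4]
opening: 0.006
grasp_force: 0.2
time_s: 19.88
position: [0.5513, 0.073, 0.0855]
tcp_rot: [[0.799, 0.602, -0.0], [0.602, -0.799, -0.0], [-0.0, -0.0, -1.0]]
force: [-0.5, -0.1, -0.1]
opening: 0.005
grasp_force: 0.3
t 19.875 pos [0.5513 0.073  0.0855] ang 37.0 F [-0.5 -0.1 -0.1]
shift mm (tool) [149.3  24.9  -0.5] turn az 0.009
```

```bash
for i in 1; do :; done; python3 -m jog '0 1.5 0 0 0 0 0;0 0 0 0 0 0 0;0 0 0 0 0 0 0'
python3 -m jog '0 1.5 0 0 0 0 0;0 0 0 0 0 0 0;0 0 0 0 0 0 0'
python3 -m jog '0 1.5 0 0 0 0 0;0 0 0 0 0 0 0;0 0 0 0 0 0 0'
python3 - <<'E'
from h import *
go([.6855,.143,.086],36.5)
for n in("scene","top"):
  c=shot(n,n+'6.png')
  for k in("pointer_tip","rest_pivot","rest_tip"): print(k,[(np.round(d['at'],3).tolist(),round(d['conf'],2)) for d in place_of(n,k)[:2]])
E
```

```text
time_s: 20.25
position: [0.5524, 0.0718, 0.0856]
tcp_rot: [[0.799, 0.602, 0.0], [0.602, -0.799, -0.0], [0.0, 0.0, -1.0]]
force: [-0.2, -0.5, -1.0]
opening: 0.003
grasp_force: 0.2
time_s: 20.62
position: [0.5533, 0.0706, 0.0856]
tcp_rot: [[0.799, 0.602, 0.0], [0.602, -0.799, -0.0], [0.0, 0.0, -1.0]]
force: [-0.4, -0.0, -0.4]
opening: 0.003
grasp_force: 0.2
time_s: 21.0
position: [0.5542, 0.0694, 0.0856]
tcp_rot: [[0.799, 0.602, 0.0], [0.602, -0.799, -0.0], [0.0, 0.0, -1.0]]
force: [-0.1, -0.5, -0.4]
opening: 0.008
grasp_force: 0.2
t 21.0 pos [0.5542 0.0694 0.0856] ang 37.0 F [-0.1 -0.5 -0.4]
shift mm (tool) [149.2  20.2  -0.4] turn az 0.009
pointer_tip [([0.543, 0.128, 0.039], 0.85)]
rest_pivot [([0.681, 0.144, 0.079], 0.92)]
rest_tip []
pointer_tip []
rest_pivot [([0.686, 0.141, 0.082], 0.93)]
rest_tip []
```

```bash
python3 -m jog '0 1.5 0 0 0 0 0;0 0 0 0 0 0 0;0 0 0 0 0 0 0'
python3 -m jog '0 1.5 0 0 0 0 0;0 0 0 0 0 0 0;0 0 0 0 0 0 0'
python3 -m jog '0 1.5 0 0 0 0 0;0 0 0 0 0 0 0;0 0 0 0 0 0 0'
python3 - <<'E'
from h import *
go([.6855,.143,.086],36.5)
shot('scene','scene7.png')
a=cv2.imread('pics/scene7.png')[190:340,180:400];cv2.imwrite('pics/s7c.png',cv2.resize(a,None,fx=3.5,fy=3.5,interpolation=cv2.INTER_CUBIC))
E
```

```text
time_s: 21.78
position: [0.5546, 0.0686, 0.0855]
tcp_rot: [[0.799, 0.602, -0.001], [0.602, -0.799, 0.0], [-0.0, -0.001, -1.0]]
force: [-1.1, 3.4, 0.9]
opening: 0.008
grasp_force: 1.4
time_s: 22.15
position: [0.5547, 0.0684, 0.0855]
tcp_rot: [[0.799, 0.601, -0.002], [0.601, -0.799, 0.002], [-0.001, -0.003, -1.0]]
force: [-2.3, 6.8, 1.8]
opening: 0.005
grasp_force: 3.4
time_s: 22.52
position: [0.5548, 0.0682, 0.0855]
tcp_rot: [[0.799, 0.601, -0.004], [0.601, -0.799, 0.004], [-0.001, -0.005, -1.0]]
force: [-2.6, 9.8, 3.7]
opening: 0.006
grasp_force: 5.1
t 22.525 pos [0.5548 0.0682 0.0855] ang 36.94 F [-2.6  9.8  3.7]
shift mm (tool) [149.4  18.8  -0.8] turn az 0.008
```

View pics/s7c.png

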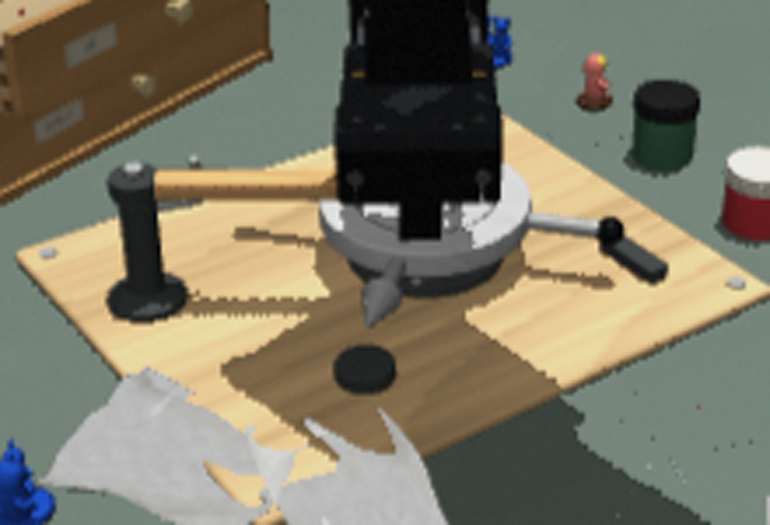

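The contact force rises with no further travel. The bar lies against the stop pin at crop (195,165), and the pointer at (370,322) is over the pad. I'll back away and check.

```bash
python3 -m jog '0 -5 0 0 0 0 0;0 -10 0 0 0 0 0;0 -20 0 0 0 0 0;0 0 -40 0 0 0 0;0 0 -50 0 0 0 0;0 -50 -40 0 0 0 0;0 -50 -20 0 0 0 0;0 -40 0 0 0 0 0;0 0 0 0 0 0 0;0 0 0 0 0 0 0'
python3 - <<'E'
from h import *
for n in("scene","top"):
  c=shot(n,n+'8.png')
  for k in("pointer_tip","round_pad","rest_pivot","rest_tip","figure","wheel_axis","red_jar","green_jar","spare_figure"): print(n,k,[(np.round(d['at'],3).tolist(),round(d['conf'],2)) for d in place_of(n,k)[:3]])
print(read_state()['time_s'])
a=cv2.imread('pics/scene8.png')[190:340,180:400];cv2.imwrite('pics/s8c.png',cv2.resize(a,None,fx=3.5,fy=3.5,interpolation=cv2.INTER_CUBIC))
E
```

```text
time_s: 23.82
position: [0.4521, 0.2048, 0.2346]
tcp_rot: [[0.798, 0.603, 0.001], [0.603, -0.798, -0.0], [0.0, 0.001, -1.0]]
force: [-0.8, -0.3, 0.8]
opening: 0.007
grasp_force: 0.0
scene pointer_tip [([0.545, 0.126, 0.04], 0.92), ([0.589, 0.018, 0.047], 0.39)]
scene round_pad [([0.546, 0.126, 0.009], 0.78)]
scene rest_pivot []
scene rest_tip [([0.54, 0.037, 0.082], 0.74)]
scene figure [([0.621, 0.292, 0.001], 0.75), ([0.358, -0.038, -0.001], 0.66), ([0.588, 0.018, 0.042], 0.65)]
scene wheel_axis [([0.587, 0.02, 0.052], 0.95)]
scene red_jar []
scene green_jar [([0.541, -0.174, -0.0], 0.66)]
scene spare_figure [([0.615, -0.213, 0.001], 0.64)]
top pointer_tip [([0.543, 0.125, 0.035], 0.82), ([0.542, -0.174, -0.001], 0.75)]
top round_pad [([0.544, 0.125, 0.007], 0.49)]
top rest_pivot []
top rest_tip [([0.536, 0.036, 0.084], 0.81), ([0.46, -0.14, 0.002], 0.48)]
top figure [([0.449, -0.216, 0.005], 0.7), ([0.617, 0.291, -0.0], 0.55), ([0.599, 0.015, 0.054], 0.45)]
top wheel_axis [([0.588, 0.014, 0.051], 0.72)]
top red_jar [([0.459, -0.133, -0.001], 0.73)]
top green_jar [([0.543, -0.176, -0.001], 0.82)]
top spare_figure [([0.612, -0.21, 0.0], 0.43)]
24.825
```

View pics/s8c.png

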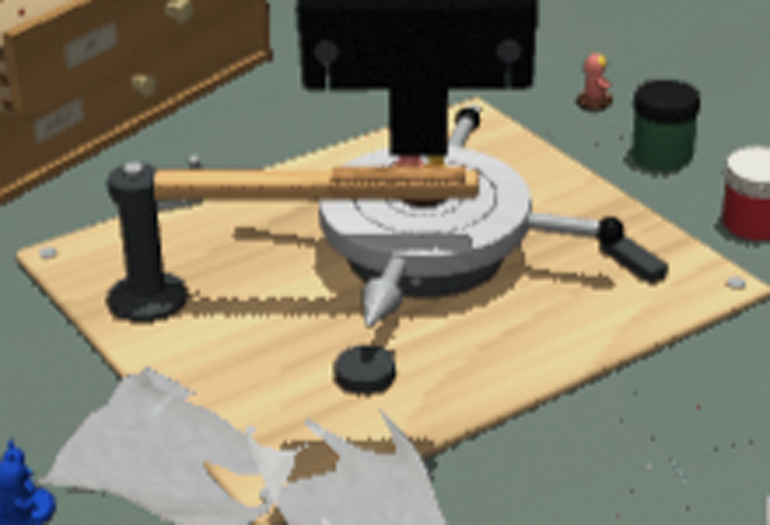

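The bar crosses the wheel with its tip at crop (475,182), at about 1.21 rad. The pointer at (370,322) is over the pad, the figure stands in the middle, and nothing is touched. Handing in.

```bash
python3 -c "
from rig import *
print(hand_in())"
```

```text
the job is handed in; nothing more can be done
None
```

I handed the job in at about 25 s (no verdict was returned): by my last camera check the pointer was within about 2–3 mm of the round pad's centre and the brush rest home at about 1.21 rad, with the figure standing in the middle of the wheel and the jars and spare figure not visibly moved.

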